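# Pack spacer plates on a denture flask until the curing clamp grips

### The job

The flask in the curing clamp is too low for its sprung pressure plate. Slide the dark grey aluminium spacer plates in on top of the flask lid, one on another, each pushed fully home against the two rear pillars with its tongue to the front, until the stack is snug and the springs press on it; the gap is different every time, so go by feel. Let go and leave any plate you do not need lying flat on the bench, and leave the other things on the bench where they are.

Things in the scene. Friction and masses are not known exactly. Their poses are not given: they have to be found in the camera images.
- plate_1: dark grey anodised aluminium spacer plate, 174 mm long, 6 mm thick, 140 g, lying flat. Origin: mid-length on its underside; x runs from tongue to nose: body 64 mm wide from x = -12 mm to the square nose at +87 mm, handling tongue 32 mm wide from x = -12 to -87 mm, to be taken across its width near x = -62 mm. Centre of mass at x = +14 mm
- plate_2: spacer plate, identical to plate_1
- plate_3: spacer plate, identical to plate_1
- clamp: curing clamp fixed to the bench: grey base plate 140 x 124 x 18 mm, two round steel pillars 18 mm thick at the rear (at x = +58, y = +/-28 mm) carrying a grey head. Open at front and sides. Origin: on the bench below the flask's axis; x points from the open front to the pillars: plates go in along +x, nose first, flat, tongues left sticking out in front
- flask: round brass denture flask standing fixed on the clamp's base, 92 mm across, 62 mm tall. Origin: centre of its underside; flat lid surface 62 mm above it (80 mm above the bench)
- home (a point): point on the flask lid where a home plate has its origin (mid-length, underside of the lowest plate): 38 mm in front of the flask's axis; axes as the clamp's. A home plate's nose touches both pillars, 87 mm further on. The next plate lies 6 mm higher on the one below
- mouth (a point): point on the level of the flask lid below the front lip of the sprung steel pressure plate that hangs under the head. The plate is 76 mm wide and flat from 22 to 84 mm behind this point; its lip slopes up 10 mm towards the front, so a nose pushed under it lifts it. Axes as the clamp's. The head's front edge is 16 mm behind this point, its underside 42 mm above the pressure plate's
- seat (a point): middle of the flask lid. The pressure plate rests 2 to 17 mm above it (not reported: to be felt). Lifting it takes 9.5 N and 0.5 N more per mm; it gives 9.5 mm, then stops dead, so a plate too many will not go in. A plate that does not reach it slides in with hardly any force; the one that makes the stack snug needs 5 to 20 N of push
- cast_lower: a yellow stone dental cast, 62 x 60 x 35 mm (one of the bystanders; it lies in one of the four places beside the clamp, the plates in the other three). Origin: centre of its underside
- cast_upper: a grey stone dental cast, 65 x 63 x 35 mm, a bystander at the back. Origin: centre of its underside
- articulator: a bystander: a bench articulator with two casts, 120 x 112 mm, 118 mm tall. Origin: centre of its underside
- wax_knife: a bystander: a wax knife 165 mm long, 14 mm high, lying in front of the clamp. Origin: mid-length on the bench, x along it towards the blade
- mixing_bowl: a bystander: a rubber mixing bowl, 100 mm across, 58 mm tall. Origin: centre of its underside
- air_bulb: a bystander: a dark red rubber air bulb, 70 mm across, 148 mm tall with its nozzle. Origin: centre of its underside
- handpiece: a bystander: a handpiece lying in its stand, 165 mm long, 62 mm tall. Origin: centre of the stand's underside
- pen_pot: a bystander: a dark metal pen pot, 76 mm across, 180 mm tall with its pens. Origin: centre of its underside
Not all that is in view belongs to the job. Leave any orange, red or yellow look-alike of the plate_2 alone.

How it is judged (in metres and radians):
At the end, for the whole second after the job is handed in: Each spacer plate is home in the clamp (nose within 5 mm of the pillars, centred within 10 mm, flat, in line within 7 degrees) or lies flat on the bench; the stack presses on the flask lid with over 6.5 N, more than the plates' own weight, so the springs bear on it; the plates are at rest (contact force between any of plate_1, plate_2, plate_3 and flask above 6.5 N and ((x of plate_1 in the frame of clamp between -0.043 and -0.034 m and y of plate_1 in the frame of clamp between -0.01 and 0.01 m and z of plate_1 in the frame of clamp above 0.076 m and angle between plate_1's own z axis and vertical below 0.06 rad and angle between the x axis of plate_1 and the x axis of clamp, either way round below 0.12 rad) or (height (world z) of plate_1 between -0.004 and 0.006 m and angle between plate_1's own z axis and vertical below 0.05 rad)) and ((x of plate_2 in the frame of clamp between -0.043 and -0.034 m and y of plate_2 in the frame of clamp between -0.01 and 0.01 m and z of plate_2 in the frame of clamp above 0.076 m and angle between plate_2's own z axis and vertical below 0.06 rad and angle between the x axis of plate_2 and the x axis of clamp, either way round below 0.12 rad) or (height (world z) of plate_2 between -0.004 and 0.006 m and angle between plate_2's own z axis and vertical below 0.05 rad)) and ((x of plate_3 in the frame of clamp between -0.043 and -0.034 m and y of plate_3 in the frame of clamp between -0.01 and 0.01 m and z of plate_3 in the frame of clamp above 0.076 m and angle between plate_3's own z axis and vertical below 0.06 rad and angle between the x axis of plate_3 and the x axis of clamp, either way round below 0.12 rad) or (height (world z) of plate_3 between -0.004 and 0.006 m and angle between plate_3's own z axis and vertical below 0.05 rad)) and linear speed of each of plate_1, plate_2, plate_3 below 0.01 m/s); the robot touches nothing.
It fails at once if another thing on the bench (cast, articulator, knife, bowl, bulb, handpiece, pen pot) is pushed more than 30 mm from its place (distance of any of cast_lower, cast_upper, articulator, wax_knife, mixing_bowl, air_bulb, handpiece, pen_pot from where it was at the start of the episode above 0.03 m).
It also fails if it takes over 72 s, if anything falls off the work surface, if the arm or the gripper's body presses on something with over 40 N, if the wrist force passes 120 N, or if a joint passes its speed limit or range.

### The arm

A 6-joint arm with a two-finger parallel gripper is mounted at the origin on the work surface. World frame = base frame: x ahead of the robot, y to its left, z up, the work surface at z = 0. Lengths are in mm, angles in rad, forces in N, time in s.
With the tool pointing down it reaches from about 350 to 975 mm from the base axis. Payload 7.1 kg.
Tool frame: the origin (TCP) lies midway between the tips of the shut fingers; the grasp point (between the pads) lies ctrl.tcp_to_grasp behind it (ctrl.tcp_to_grasp is the distance from the TCP to the grasp point, in mm); z points along the fingers, y is the direction in which the jaws open and shut (so a half turn about z gives the same grasp; the last joint's range is limited). The gripper opens to 88 mm and grips with 3 to 60 N. Pads are 20 mm wide; open, the fingers measure 115 mm over their backs; the gripper's body (75 mm by 178 mm) begins 61 mm behind the grasp point.
Start: joints at [1.205, 0.423, 1.63, -0, 1.089, -0.019], TCP at [212.399, 587.785, 222.675] pointing down, gripper open.
Joint ranges: [-3, 3], [-0.9, 2.11], [0.09, 2.58], [-1.31, 4.45], [0.11, 2.69], [-2.54, 2.54]. Speed limits (rad/s): [2.39, 2.39, 3.01, 3.14, 3.14, 3.14].

### API

Orientations are given as a rotation vector (axis times angle).
In Python, from workcell import ctrl gives the robot as it stands.
- The arm moves only by the tool play_rows, never from a script. Its argument "increments" is text: rows parted by semicolons, each of 5 numbers parted by spaces: the opening, from 0 (shut) to 1 (fully open), then the shift along the world's x, y, z in m, then the turn about the world's z in degrees. A call has 1 to 20 rows; each row shifts and turns the commanded pose from where the row before left it; what a row does not reach is not made up. A row lasts 1/10 s, in which the tool goes at most 50 mm and 8.59 degrees, less where a joint would pass 70% of its speed; a pose out of reach is approached as far as the arm can. A call is refused whole if a number of a shift passes 0.05 or a number of a turn 8.59, either way. A call with a gripper value outside its range is refused whole. The fingers move at their own pace and stop on an object; the grip force is fixed at half the most. Time passes only in rows, so rows that do not move let the fingers close. It gives the time, the measured TCP pose, the force and the opening at its end, in the units of the state.
- ctrl.get_obs(): the state, without advancing time (a new reading comes with each control period).
- ctrl.get_image(name): name is "scene" or "side" or "wrist"; returns a dict with "img" (420x560x3 uint8, red, green, blue), "range_z" (420x560 float32, mm along the optical axis (not along the pixel's ray), 0 where there is no reading), "vertical_fov" (degrees; the focal length in pixels is half the picture's height over the tangent of half this angle, whatever the lens; pixels are square), "cx", "cy" (the principal point, pixels), "origin" and "attitude" of the camera in the world. Camera axes: x right, y down, z forward; pixel columns grow to the right and rows downward; lengths in mm; the calibration is good to about 2 mm. The wrist camera is an equidistant fisheye: a pixel r from the principal point sees the ray r / f radians off the axis. A picture is of the moment at which its call begins.
- ctrl.close_job(): hands the job in, once; it reports no verdict.
The state is a dict: "t": time; "qpos": joint angles; "qvel": joint speeds; "joint_torque": joint torques, N m; "ee_pos": TCP position; "orientation": TCP orientation; "ft_force": force on the tool from outside, world axes, zero at the start; "moment": the same for the moment, N m; "width": finger opening in mm.
Only numpy, scipy, OpenCV 4.12 (cv2) and the standard library are available. Lean on these libraries where they do the work, as an engineer would, in place of code of your own. Each camera call takes 0.05 s, during which the arm holds its last target. There are 200 camera calls.

## Working session

There is one attempt and no reset: what is moved stays moved. The work goes in short steps, Python scripts to look and compute and a tool call to move; the robot and the scene stay as the last step left them, time stands still between calls to the robot, and variables do not carry over. Pictures are saved under pics/ and viewed, on a budget of 10 in all, crops included, one or two more only if the job needs it, and the job is handed in when it is done.

Besides the shell and the picture viewer there is one more tool, called by a JSON object that holds its "method" and its "body", one argument or row to a line. play_rows: Moves the arm, as the interface text tells. Its arguments: {"type":"object","properties":{"increments":{"type":"string"}},"required":["increments"]}

```bash
mkdir -p pics; ls; cat > h.py <<'E'
import numpy as np, cv2, pickle
from scipy.spatial.transform import Rotation as R
def rot(a):
    a=np.array(a,float); return a if a.shape==(3,3) else R.from_rotvec(a).as_matrix()
def pts(d):
    "world points per pixel from range (pinhole)"
    f=d['img'].shape[0]/2/np.tan(np.radians(d['vertical_fov'])/2)
    h,w=d['range_z'].shape; u,v=np.meshgrid(np.arange(w),np.arange(h))
    z=d['range_z']; p=np.stack([(u-d['cx'])/f*z,(v-d['cy'])/f*z,z],-1)
    return p@rot(d['attitude']).T+np.array(d['origin'])
E
python3 - <<'E'
from h import *
from workcell import ctrl
D={}
for n in ('scene','side'):
    d=ctrl.get_image(n); D[n]=d; cv2.imwrite(f'pics/{n}0.png',d['img'][...,::-1])
    print(n,d['origin'],d['attitude'],d['vertical_fov'],d['cx'],d['cy'])
pickle.dump(D,open('D.pkl','wb'))
print(ctrl.get_obs(),ctrl.tcp_to_grasp)
E
```

```text
pics
scene [1616.27031357 -303.96715773 1300.15626868] [-1.95325668 -1.53156279  0.58273478] 45.80414797938536 284.62624804584925 210.33208666729962
side [ 959.28925421 -693.69668639 1079.91348868] [-2.37319982 -0.69917423  0.23206602] 55.101396085301296 281.6703702194708 208.87247037240365
{'t': 0.1, 'qpos': array([ 1.20503912e+00,  4.23765867e-01,  1.63056442e+00, -2.94596876e-05,
        1.08860285e+00, -1.90238804e-02]), 'qvel': array([-0.00015584, -0.00327375, -0.00225514, -0.00171916,  0.00039312,
        0.0008628 ]), 'joint_torque': array([ 2.39401315e-04, -5.45612276e+01, -2.74324000e+01,  6.44588191e-02,
        1.88404054e-02, -5.29930651e-05]), 'ee_pos': array([212.21854005, 587.35930363, 221.99784254]), 'orientation': array([-5.41862136e-01, -3.09427472e+00,  2.07445740e-03]), 'ft_force': array([-0.12490459,  0.24754882,  0.38552427]), 'moment': array([-0.03231708,  0.02162196,  0.00888737]), 'width': 87.67131583662761} 18.700000000000003
```

View pics/scene0.png

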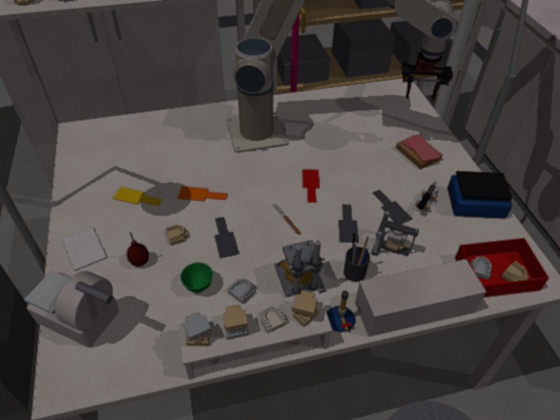

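View pics/side0.png

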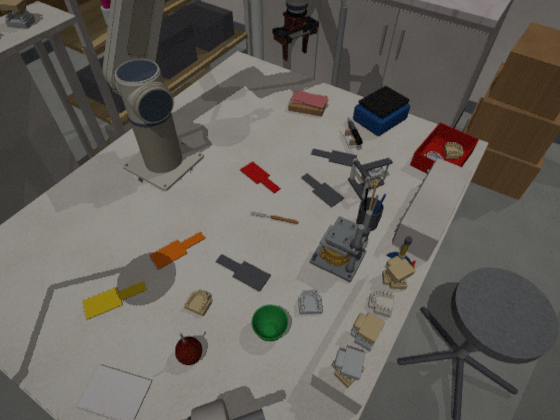

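Dark grey plates are at scene (226,238), (347,222) and (392,207), which are (243,271), (322,190) and (335,157) in side. Possible confusions are the red plate (311,185), the orange (203,194), the yellow (137,196) and the wax knife (287,219). The clamp is at (300,265). Next I'll measure them.

```bash
python3 - <<'E'
from h import *
D=pickle.load(open('D.pkl','rb'))
for n in D:
    d=D[n]; P=pts(d); img=d['img'].astype(int); hsv=cv2.cvtColor(d['img'],cv2.COLOR_RGB2HSV)
    tab=(img.min(-1)>120)
    print(n,'table z',np.median(P[...,2][tab&(abs(P[...,2])<30)]))
    m=((img.max(-1)<100)&(img.max(-1)-img.min(-1)<30)&(P[...,2]>2)&(P[...,2]<12)&(P[...,0]>200)&(P[...,0]<900)).astype(np.uint8)
    cs,_=cv2.findContours(m,0,2)
    for c in cs:
        if cv2.contourArea(c)<200: continue
        mm=np.zeros_like(m); cv2.drawContours(mm,[c],-1,1,-1); mm&=m
        q=P[mm>0]; r=cv2.minAreaRect(q[:,:2].astype(np.float32)); x,y,w,h=cv2.boundingRect(c)
        # axis: long side of the rect; nose end is wide
        b=cv2.boxPoints(r); e=b[1]-b[0]; g=b[2]-b[1]; a=e if np.linalg.norm(e)>np.linalg.norm(g) else g; a=a/np.linalg.norm(a)
        s=(q[:,:2]-r[0])@a; t=(q[:,:2]-r[0])@[-a[1],a[0]]
        wp=np.ptp(t[s>20]);wn=np.ptp(t[s<-40]); a=a if wp>wn else -a
        print(n,'px',x+w//2,y+h//2,'c',np.round(r[0],1),'size',np.round(r[1],1),'noseyaw',np.round(np.degrees(np.arctan2(a[1],a[0])),1),'z',np.round(np.median(q[:,2]),1),'w',wp.round(),wn.round())
    # brass/clamp region
    br=(hsv[...,0]>10)&(hsv[...,0]<30)&(hsv[...,1]>110)&(P[...,2]>15)&(P[...,2]<100)
    k=cv2.connectedComponentsWithStats(br.astype(np.uint8))
    for i in range(1,k[0]):
        if k[2][i,4]>60: q=P[k[1]==i]; print(' brass',k[3][i].round(),q.mean(0).round(),q.min(0).round(),q.max(0).round())
E
python3 - <<'E'
import sys; sys.path.insert(0,'.')
from h import *
D=pickle.load(open('D.pkl','rb'))
a=D['scene']['img'][175:300,200:440]; b=D['side']['img'][130:300,250:420]
a=cv2.resize(a,(800,417),interpolation=cv2.INTER_CUBIC); b=cv2.resize(b,(600,600),interpolation=cv2.INTER_CUBIC)
cv2.imwrite('pics/b.png',np.clip(b[...,::-1]*1.5,0,255).astype(np.uint8))
E
```

```text
scene table z 7.456187346133447
scene px 227 237 c [ 525.8 -220.8] size [180.3  66.5] noseyaw 1.7 z 6.2 w 66.0 31.0
scene px 348 223 c [566.3 206.6] size [ 67.5 177.1] noseyaw -15.8 z 5.9 w 68.0 32.0
scene px 392 207 c [525.6 378.5] size [178.5  70.7] noseyaw 15.9 z 6.3 w 71.0 38.0
 brass [413. 155.] [307. 562.  26.] [225. 528.  15.] [368. 649.  38.]
 brass [287. 272.] [757. -61.  59.] [716. -74.  26.] [786. -48.  88.]
 brass [305. 277.] [787. -11.  54.] [779. -30.  20.] [801.   9.  86.]
side table z 0.6924243664554979
side px 243 272 c [ 525.7 -222.7] size [173.2  64.4] noseyaw 2.3 z 6.5 w 64.0 31.0
side px 322 190 c [564.3 206.6] size [ 68.  172.1] noseyaw -17.6 z 6.5 w 68.0 31.0
side px 334 158 c [523.3 380.1] size [170.2  66. ] noseyaw 14.4 z 6.3 w 66.0 36.0
 brass [539.  48.] [1032. 1593.   46.] [ 923. 1447.   15.] [1161. 1849.   59.]
 brass [306. 108.] [297. 554.  26.] [220. 526.  15.] [366. 597.  37.]
 brass [334. 257.] [752. -58.  54.] [704. -73.  22.] [795. -25.  84.]
```

View pics/b.png

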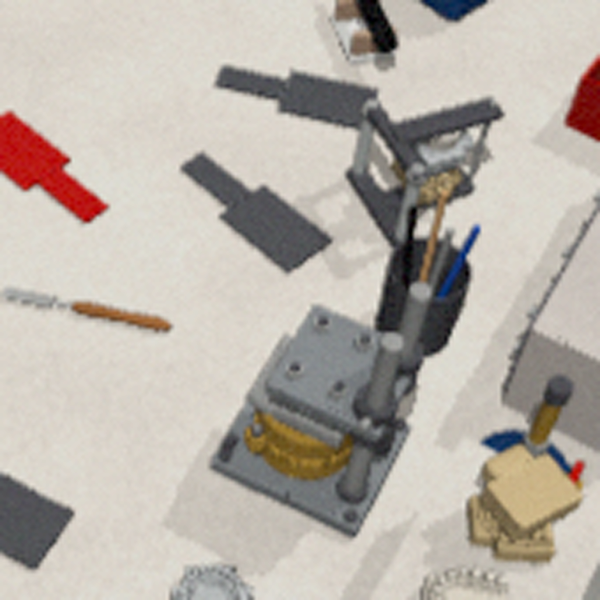

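The close crop confirms three dark grey plates, with tongues towards the robot. The clamp's pillars are on the far side and its front faces the robot. Next is the clamp pose.

```bash
python3 - <<'E'
from h import *
D=pickle.load(open('D.pkl','rb'))
for n in D:
    d=D[n]; P=pts(d); X,Y,Z=P[...,0],P[...,1],P[...,2]
    reg=(X>640)&(X<900)&(Y>-130)&(Y<120)
    hist,e=np.histogram(Z[reg&(Z>5)],bins=np.arange(5,220,4)); print(n,[(int(a),int(b)) for a,b in zip(e,hist) if b>30])
    img=d['img'].astype(int); gray=(img.max(-1)-img.min(-1)<40)&(img.max(-1)<175)
    for lo,hi in ((14,22),(128,175)):
        m=(reg&gray&(Z>lo)&(Z<hi)).astype(np.uint8)
        k=cv2.connectedComponentsWithStats(m)
        q=P[m>0]; 
        if len(q)<20: continue
        r=cv2.minAreaRect(q[:,:2].astype(np.float32)); print(n,lo,hi,len(q),np.round(r[0],1),np.round(r[1],1),round(r[2],1))
    # z-levels of the head
E
```

```text
scene [(5, 117), (9, 60), (13, 157), (17, 212), (21, 107), (25, 56), (29, 31), (33, 32), (49, 43), (57, 35), (77, 31), (81, 34), (93, 40), (97, 129), (101, 69), (129, 33), (133, 47), (137, 225), (141, 246), (145, 65), (149, 59), (153, 82), (157, 35)]
scene 14 22 381 [805.3  12.3] [280.9 115.2] 58.1
scene 128 175 837 [801.7 -17.5] [178.7 106.1] 7.0
side [(5, 72), (9, 56), (13, 159), (17, 305), (21, 97), (25, 63), (53, 37), (57, 37), (77, 43), (89, 34), (93, 84), (97, 351), (101, 166), (137, 249), (141, 368), (145, 69), (149, 56), (153, 71)]
side 14 22 466 [798.6 -25.2] [250.9 112.8] 23.3
side 128 175 933 [806.5 -20.3] [182.5 102.6] 2.8
```

```bash
python3 - <<'E'
from h import *
D=pickle.load(open('D.pkl','rb'))
out=[]
for n in D:
    d=D[n]; P=pts(d)
    # upsample for density
    q=P.reshape(-1,3); c=d['img'].reshape(-1,3)
    s=(q[:,0]>650)&(q[:,0]<880)&(q[:,1]>-120)&(q[:,1]<80)&(q[:,2]>-10)&(q[:,2]<200)
    q=q[s];o=np.argsort(q[:,2]);q=q[o]
    im=np.full((460,400,3),255,np.uint8)
    jet=cv2.applyColorMap(np.clip(q[:,2]/170*255,0,255).astype(np.uint8)[:,None],cv2.COLORMAP_JET)[:,0]
    for (x,y,z),col in zip(q,jet): cv2.circle(im,(int((80-y)*2),int((880-x)*2)),2,col.tolist(),-1)
    out.append(im)
cv2.imwrite('pics/top.png',np.hstack(out))
E
```

```text
(no output)
```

View pics/top.png

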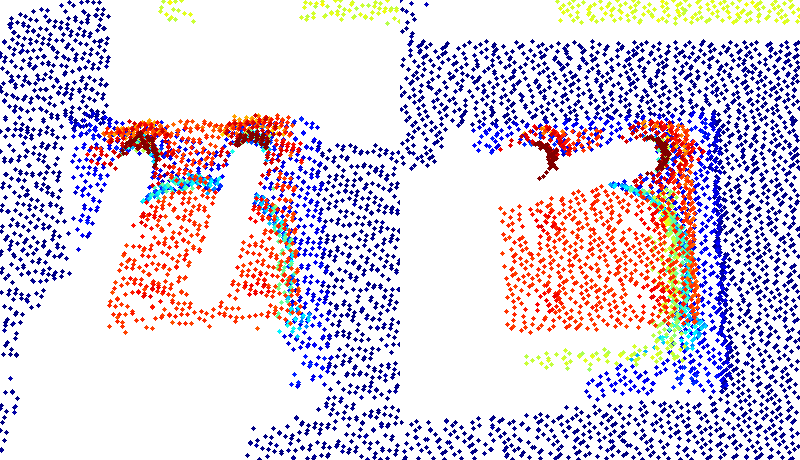

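```bash
python3 - <<'E'
from h import *
from scipy.optimize import least_squares
D=pickle.load(open('D.pkl','rb'))
for n in D:
    d=D[n]; P=pts(d); Q=P.reshape(-1,3); Q=Q[np.isfinite(Q).all(1)]
    def sel(x0,x1,y0,y1,z0,z1): return Q[(Q[:,0]>x0)&(Q[:,0]<x1)&(Q[:,1]>y0)&(Q[:,1]<y1)&(Q[:,2]>z0)&(Q[:,2]<z1)]
    h=sel(700,830,-90,50,134,146)
    # front and side edges of head: per strip extreme
    xs=[(s[:,1].mean(),np.sort(s[:,0])[:2].mean()) for y in range(-60,25,6) for s in [h[(h[:,1]>y)&(h[:,1]<y+6)]] if len(s)>8]
    ys=[(s[:,0].mean(),np.sort(s[:,1])[:2].mean(),np.sort(s[:,1])[-2:].mean()) for x in range(720,780,6) for s in [h[(h[:,0]>x)&(h[:,0]<x+6)]] if len(s)>5]
    xs=np.array(xs);ys=np.array(ys)
    p=np.polyfit(xs[:,0],xs[:,1],1);print(n,'head front x at y=-18',np.polyval(p,-18),'yaw',-np.degrees(np.arctan(p[0])))
    for k in (1,2):
        p=np.polyfit(ys[:,0],ys[:,k],1);print('  side y at x=750',np.polyval(p,750),'yaw',np.degrees(np.arctan(p[0])))
    b=sel(690,815,-95,-66,14,22)
    ys=np.array([(s[:,0].mean(),np.sort(s[:,1])[:1].mean()) for x in range(690,815,8) for s in [b[(b[:,0]>x)&(b[:,0]<x+8)]] if len(s)>2])
    if len(ys)>3: p=np.polyfit(ys[:,0],ys[:,1],1);print('  base -y edge at 750',np.polyval(p,750),'yaw',np.degrees(np.arctan(p[0])),len(ys))
    f=sel(690,825,-75,30,30,76); img=None
    hsv=cv2.cvtColor(d['img'],cv2.COLOR_RGB2HSV).reshape(-1,3);A=P.reshape(-1,3)
    m=(hsv[:,1]>110)&(hsv[:,0]>10)&(hsv[:,0]<32)&(A[:,2]>25)&(A[:,2]<78)&(A[:,0]>680)&(A[:,0]<830)&(abs(A[:,1]+20)<70);f=A[m]
    r=least_squares(lambda c:np.hypot(f[:,0]-c[0],f[:,1]-c[1])-46,[750,-18],loss='soft_l1',f_scale=1.5);print('  flask',r.x,len(f))
    for y in (-45,12):
        t=sel(795,830,y-18,y+18,150,185)
        print('  pillar top',len(t),t.mean(0) if len(t) else '',t.min(0),t.max(0))
    l=sel(690,716,-70,40,70,125);print('  lip',len(l),l.min(0),l.max(0))
    for x in range(696,718,3):
        s=l[(l[:,0]>x)&(l[:,0]<x+3)]
        if len(s):print('    ',x,len(s),np.round(np.percentile(s[:,2],[5,50,95]),1),s[:,1].min().round(),s[:,1].max().round())
E
```

```text
scene head front x at y=-18 719.8832162718553 yaw 1.5091186932192802
  side y at x=750 -67.27233209137583 yaw 3.2679801334995897
  side y at x=750 15.300947833694295 yaw -23.70908447319458
  base -y edge at 750 -82.06334210113677 yaw 3.1920840584883083 16
  flask [743.37402545 -20.90895454] 211
  pillar top 93 [810.72176204 -47.14170939 161.15447545] [795.87173796 -61.4092977  150.19598635] [822.38463455 -30.37403317 183.74536238]
  pillar top 97 [807.57661796   9.21533025 161.42671099] [795.716621    -4.86226353 150.09377701] [819.2410087   29.47544206 184.37215532]Traceback (most recent call last):
  File "<stdin>", line 25, in <module>
    return umr_minimum(a, axis, None, out, keepdims, initial, where)
ValueError: zero-size array to reduction operation minimum which has no identity
```

```bash
python3 - <<'E'
from h import *
from scipy.optimize import least_squares
D=pickle.load(open('D.pkl','rb'))
n='side'
d=D[n]; P=pts(d); Q=P.reshape(-1,3)
def sel(x0,x1,y0,y1,z0,z1): return Q[(Q[:,0]>x0)&(Q[:,0]<x1)&(Q[:,1]>y0)&(Q[:,1]<y1)&(Q[:,2]>z0)&(Q[:,2]<z1)]
h=sel(700,830,-90,50,136,146)
xs=np.array([(s[:,1].mean(),np.sort(s[:,0])[:2].mean()) for y in range(-60,25,6) for s in [h[(h[:,1]>y)&(h[:,1]<y+6)]] if len(s)>8])
ys=np.array([(s[:,0].mean(),np.sort(s[:,1])[:2].mean(),np.sort(s[:,1])[-2:].mean()) for x in range(720,780,6) for s in [h[(h[:,0]>x)&(h[:,0]<x+6)]] if len(s)>5])
p=np.polyfit(xs[:,0],xs[:,1],1);print(n,'head front x at y=-18',np.polyval(p,-18),'yaw',-np.degrees(np.arctan(p[0])))
for k in (1,2):
    p=np.polyfit(ys[:,0],ys[:,k],1);print('  side y at x=750',np.polyval(p,750),'yaw',np.degrees(np.arctan(p[0])))
b=sel(690,815,-95,-66,14,22)
ys=np.array([(s[:,0].mean(),np.sort(s[:,1])[:1].mean()) for x in range(690,815,8) for s in [b[(b[:,0]>x)&(b[:,0]<x+8)]] if len(s)>2])
p=np.polyfit(ys[:,0],ys[:,1],1);print('  base -y edge at 750',np.polyval(p,750),'yaw',np.degrees(np.arctan(p[0])),len(ys))
hsv=cv2.cvtColor(d['img'],cv2.COLOR_RGB2HSV).reshape(-1,3)
m=(hsv[:,1]>110)&(hsv[:,0]>10)&(hsv[:,0]<32)&(Q[:,2]>25)&(Q[:,2]<78)&(Q[:,0]>680)&(Q[:,0]<830)&(abs(Q[:,1]+20)<70);f=Q[m]
r=least_squares(lambda c:np.hypot(f[:,0]-c[0],f[:,1]-c[1])-46,[750,-18],loss='soft_l1',f_scale=1.5);print('  flask',r.x,len(f))
for y in (-45,12):
    t=sel(795,830,y-18,y+18,148,185); print('  pillar top',len(t),t.mean(0),t.min(0),t.max(0),'top',t[t[:,2]>t[:,2].max()-12].mean(0))
l=sel(685,716,-70,40,70,125);print('  lip',len(l))
for x in range(685,718,3):
    s=l[(l[:,0]>x)&(l[:,0]<x+3)]
    if len(s):print('    ',x,len(s),np.round(np.percentile(s[:,2],[5,50,95]),1),s[:,1].min().round(),s[:,1].max().round())
for nm,(x,y) in dict(artic=(640,370),pot=(700,160)).items(): pass
# obstacles: points above 20 near work area
o=Q[(Q[:,2]>20)&(Q[:,2]<220)&(Q[:,0]>420)&(Q[:,0]<900)&(abs(Q[:,1])<520)]
H,_,_=np.histogram2d(o[:,0],o[:,1],bins=[np.arange(420,901,40),np.arange(-520,521,40)]);print(H.astype(int))
E
```

```text
side head front x at y=-18 717.3441642154786 yaw 2.6806774181550765
  side y at x=750 -66.99387313923839 yaw 2.329910854083257
  side y at x=750 26.078314768162763 yaw 3.022637963846624
  base -y edge at 750 -81.57946447039156 yaw 3.089833085112474 16
  flask [742.40653501 -19.05034479] 263
  pillar top 93 [807.00445047 -51.0634665  161.01514817] [795.15358507 -62.85420687 148.07228281] [819.32594939 -31.161321   184.89103646] top [803.64659572 -50.98841798 178.73051717]
  pillar top 63 [807.30633403   7.01436525 162.23653146] [796.12338838  -5.09764879 149.06654442] [816.50270355  29.97360928 184.98197207] top [803.34590297   5.59456468 180.23116298]
  lip 82
     694 3 [90.7 93.7 97.1] -15.0 7.0
     697 15 [ 95.6  98.  101.2] -61.0 17.0
     700 25 [ 94.6  97.5 102. ] -59.0 17.0
     703 15 [ 92.5  97.2 101. ] -60.0 7.0
     706 8 [ 89.4  97.  100.5] -62.0 -37.0
     709 7 [70.8 94.3 99.2] -56.0 -48.0
     712 6 [88.2 94.4 96.6] -61.0 -47.0
     715 3 [77.3 92.  93.2] -59.0 -52.0
[[  0   0   0   0   0   0   0   0   0   0   0   0   0   0   0   0   0   0
    0   0   0   0   0   0   
[... 506 characters left out ...]
 0   0   0
    0   1 109   0   0   0   0   0]
 [  0   0   0  47 101 206   0   0   0   0   4  28  13   6   0   0   0   0
    0  70  91   3   0   0   0   0]
 [  0   0   0  45  14 151   0  40  31   0   3 305 116  68   0   0  19  28
    9  82 204 119  14   0   0   0]
 [  0   0   0   1  35  15   7 105 102   0   1 421 150 102   0   1 157 153
    1   0   0  20   6   0   0   0]
 [  0   0   0   0   0   0   0  38   7   0   0 439 112 151   3   0 145  97
    0   0   0   0   0   0   0 102]
 [  0   0   0   0   0   0   0   0   0   0   0   3   1   0   0   0   0   0
    0   0   0   0   0   0   0 126]
 [  0   0   0 327 202 192 188 154 167 158 145 141 119   3   1  26 261 105
   89  93  80  86  75  81  32  13]]
```

Clamp yaw is about 3° and its axis is y ≈ -20.5 + 0.052(x-750), with the lip near x 698 and the lid at z 80. I'll start with the plate at (565,206), yaw -16.7°, gripping 57 mm behind its middle.

{"method": "play_rows", "body": {
  "increments": "1 0.03 -0.0366 0 0.4;1 0.03 -0.0366 0 0.4;1 0.03 -0.0366 0 0.4;1 0.03 -0.0366 0 0.4;1 0.03 -0.0366 0 0.4;1 0.03 -0.0366 0 0.4;1 0.03 -0.0366 0 0.4;1 0.03 -0.0366 0 0.4;1 0.03 -0.0366 0 0.2;1 0.028 -0.0366 0 0;1 0 0 -0.04 0;1 0 0 -0.04 0;1 0 0 -0.04 0;1 0 0 -0.04 0;1 0 0 -0.03 0;1 0 0 -0.01 0;1 0 0 0 0;1 0 0 0 0"
}}

```text
t: 1.9
ee_pos: [511.1, 222.1, 23.6]
orientation: [0.45, 3.108, 0.001]
ft_force: [-0.8, 0.4, 0.2]
width: 87.6
```

```bash
python3 - <<'E'
from h import *
from workcell import ctrl
o=ctrl.get_obs();print(o['t'],o['ee_pos'],o['ft_force'],np.degrees(np.arctan2(*rot(o['orientation'])[:2,1][::-1])),rot(o['orientation'])[:,2])
d=ctrl.get_image('side');cv2.imwrite('pics/s1.png',cv2.resize(d['img'][100:260,220:420],None,fx=3,fy=3)[...,::-1])
E
```

```text
1.9 [511.09266701 222.11403024  23.62346783] [-0.83283401  0.41245125  0.24842804] 73.53443955834982 [ 1.11200230e-03  4.46024468e-04 -9.99999282e-01]
```

View pics/s1.png

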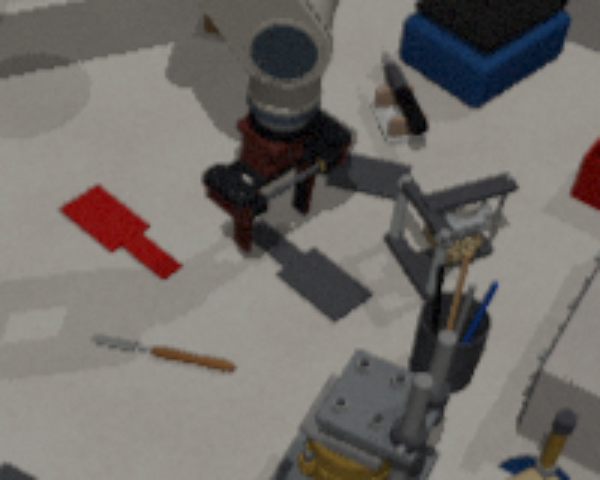

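The open fingers straddle the tongue of the chosen plate near crop pixel (270,235). I'll descend and grip.

{"method": "play_rows", "body": {
  "increments": "1 0 0 -0.012 0;1 0 0 -0.007 0;1 0 0 -0.002 0;1 0 0 0 0;0 0 0 0 0;0 0 0 0 0;0 0 0 0 0;0 0 0 0 0;0 0 0 0 0;0 0 0 0 0;0 0 0 0 0"
}}

```text
t: 3.05
ee_pos: [510.4, 221.8, 1.7]
orientation: [-0.45, -3.109, -0.0]
ft_force: [-0.2, -0.3, -0.4]
width: 35.5
```

{"method": "play_rows", "body": {
  "increments": "0 0 0 0 0;0 0 0 0 0;0 0 0 0.01 0;0 0 0 0.03 0;0 0 0 0.04 0;0 0 0 0.04 0;0 0.004 -0.03 0 2.5;0 0.004 -0.036 0 2.5;0 0.004 -0.036 0 2.5;0 0.004 -0.036 0 2.5;0 0.004 -0.036 0 2.5;0 0.004 -0.036 0 2.5;0 0.003 -0.036 0 2.5;0 0.001 -0.008 0 2;0 0 0 0 0;0 0 0 0 0"
}}

```text
t: 4.65
ee_pos: [538.1, -32.0, 121.9]
orientation: [0.081, -3.14, -0.0]
ft_force: [-0.2, -0.0, -0.6]
width: 31.4
```

```bash
cat > chk.py <<'E'
from h import *
from workcell import ctrl
import sys
o=ctrl.get_obs();T=rot(o['orientation']);print(round(o['t'],2),o['ee_pos'].round(1),o['ft_force'].round(1),'tooly',np.degrees(np.arctan2(T[1,1],T[0,1])).round(2),'w',o['width'].round(1))
for n in ('side','scene'):
    d=ctrl.get_image(n);P=pts(d)
    cv2.imwrite(f'pics/{sys.argv[1]}_{n}.png',d['img'][...,::-1]);pickle.dump(d,open(f'{sys.argv[1]}_{n}.pkl','wb'))
    e=o['ee_pos'];img=d['img'].astype(int)
    m=(abs(P[...,2]-e[2])<20)&(P[...,0]>e[0]+25)&(P[...,0]<e[0]+160)&(abs(P[...,1]-e[1])<50)&(img.max(-1)<110)&(img.max(-1)-img.min(-1)<25)
    q=P[m]
    if len(q)<40: print(n,'few',len(q));continue
    A=np.c_[q[:,0]-e[0],q[:,1]-e[1],np.ones(len(q))]
    c=np.linalg.lstsq(A,q[:,2],rcond=None)[0]
    r=cv2.minAreaRect(q[(q[:,0]>e[0]+50)][:,:2].astype(np.float32))
    print(n,len(q),'pitch deg',np.degrees(c[0]).round(2),'roll',np.degrees(c[1]).round(2),'z at tcp',c[2].round(1),'body rect',np.round(r[0],1),np.round(r[1],1),round(r[2],1),'nose x',np.percentile(q[:,0],99.5).round(1))
E
python3 chk.py c1
```

```text
Traceback (most recent call last):
  File "chk.py", line 4, in <module>
    o=ctrl.get_obs();T=rot(o['orientation']);print(round(o['t'],2),o['ee_pos'].round(1),o['ft_force'].round(1),'tooly',np.degrees(np.arctan2(T[1,1],T[0,1])).round(2),'w',o['width'].round(1))
                                                                                                                                                                          ^^^^^^^^^^^^^^^^
AttributeError: 'float' object has no attribute 'round'
```

```bash
sed -i "s/o\['width'\].round(1)/round(o['width'],1)/" chk.py; python3 chk.py c1
```

```text
4.65 [538.1 -32.  121.9] [-0.2 -0.  -0.6] tooly 92.95 w 31.4
side 632 pitch deg -1.31 roll 0.27 z at tcp 126.4 body rect [633.7 -27.1] [93.1 66.2] 2.2 nose x 679.9
scene 563 pitch deg -1.44 roll 0.4 z at tcp 126.2 body rect [637.  -26.9] [100.4  65.1] 3.0 nose x 684.0
```

Gripped with about 1.35° of nose droop; the yaw is right. I'll lower to just above the lid, then insert.

{"method": "play_rows", "body": {
  "increments": "0 0 0 -0.02 0;0 0 0 -0.014 0;0 0 0 -0.002 0;0 0 0 0 0;0 0.008 0.0004 0 0;0 0.008 0.0004 0 0;0 0.008 0.0004 0 0;0 0.008 0.0004 0 0;0 0.008 0.0004 0 0"
}}

```text
t: 5.65
ee_pos: [574.8, -30.1, 84.5]
orientation: [0.083, -3.131, -0.001]
ft_force: [-13.4, -0.9, -0.2]
width: 31.6
```

{"method": "play_rows", "body": {
  "increments": "0 0.008 0.0004 0 0;0 0.008 0.0004 0 0;0 0.008 0.0004 0 0;0 0.008 0.0004 0 0"
}}

```text
t: 6.05
ee_pos: [608.1, -28.5, 84.5]
orientation: [0.083, -3.134, -0.001]
ft_force: [-6.6, -0.6, -2.2]
width: 31.6
```

{"method": "play_rows", "body": {
  "increments": "0 0.008 0.0004 0 0;0 0.008 0.0004 0 0;0 0.006 0.0003 0 0;0 0 0 0 0"
}}

```text
t: 6.45
ee_pos: [631.2, -27.4, 84.4]
orientation: [0.083, -3.136, -0.0]
ft_force: [-2.8, -0.4, -5.2]
width: 31.6
```

```bash
python3 chk.py c2; python3 - <<'E'
from h import *
a=cv2.imread('pics/c2_side.png')[190:310,220:400]
cv2.imwrite('pics/c2v.png',np.clip(cv2.resize(a,None,fx=4.4,fy=4.4,interpolation=cv2.INTER_CUBIC)*1.5,0,255).astype(np.uint8))
E
```

```text
6.45 [631.2 -27.4  84.4] [-2.8 -0.4 -5.2] tooly 93.03 w 31.6
side 358 pitch deg 4.95 roll 0.61 z at tcp 85.8 body rect [726.1 -41.4] [ 61.  116.6] 63.3 nose x 784.7
scene 67 pitch deg -7.06 roll 7.11 z at tcp 92.5 body rect [740.9 -32.2] [107.4  46.6] 21.3 nose x 787.8
```

View pics/c2v.png

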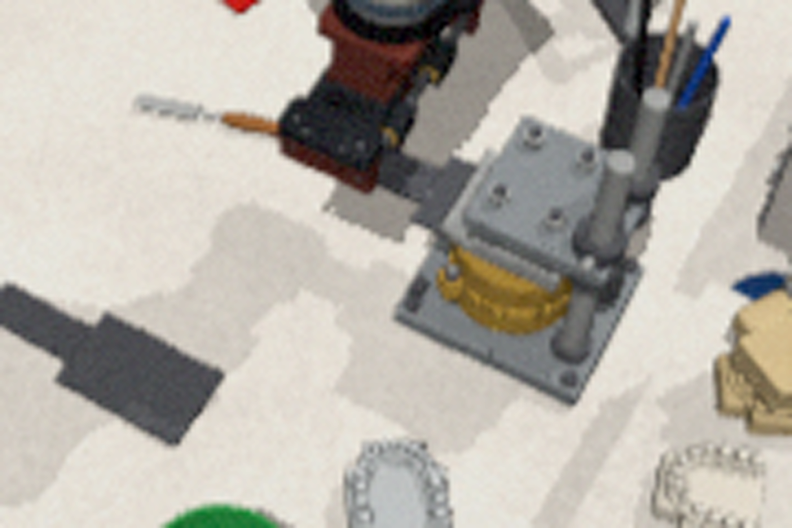

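The plate is under the pressure plate, and the wax knife (crop 200,115) is clear below. I'll measure the tilt and shoulder position on the visible part.

```bash
cat > tilt.py <<'E'
from h import *
import sys
t=sys.argv[1]; x0,x1=float(sys.argv[2]),float(sys.argv[3]); z0,z1=map(float,sys.argv[4:6])
for n in ('side','scene'):
    d=pickle.load(open(f'{t}_{n}.pkl','rb'));P=pts(d);img=d['img'].astype(int)
    m=(P[...,0]>x0)&(P[...,0]<x1)&(abs(P[...,1]+26)<40)&(P[...,2]>z0)&(P[...,2]<z1)&(img.max(-1)<110)&(img.max(-1)-img.min(-1)<25)
    q=P[m]
    if len(q)<20: print(n,len(q)); continue
    A=np.c_[q[:,0]-680,q[:,1]+26,np.ones(len(q))];c=np.linalg.lstsq(A,q[:,2],rcond=None)[0]
    print(n,len(q),'pitch',np.degrees(c[0]).round(2),'roll',np.degrees(c[1]).round(2),'z680',c[2].round(1))
    for x in range(int(x0),int(x1),4):
        s=q[(q[:,0]>x)&(q[:,0]<x+4)]
        if len(s)>2: print('  ',x,len(s),'y',s[:,1].min().round(1),s[:,1].max().round(1),'z',np.median(s[:,2]).round(1))
E
python3 tilt.py c2 640 700 78 96
```

```text
side 219 pitch -1.18 roll 0.16 z680 87.8
   640 12 y -44.6 -10.2 z 89.1
   644 13 y -41.7 -11.2 z 88.3
   648 11 y -42.6 -11.5 z 87.3
   652 12 y -39.5 -14.5 z 88.5
   656 11 y -40.5 -9.4 z 87.6
   660 12 y -39.1 -10.0 z 88.6
   664 16 y -40.8 -9.3 z 87.7
   668 12 y -40.1 -9.1 z 86.6
   672 15 y -41.0 3.9 z 87.4
   676 24 y -56.2 2.8 z 89.3
   680 22 y -56.5 7.0 z 87.5
   684 21 y -53.0 4.5 z 87.3
   688 26 y -56.1 7.6 z 87.5
   692 11 y -54.4 2.9 z 87.6
scene 106 pitch -1.8 roll -0.33 z680 87.9
   640 17 y -49.3 -2.9 z 90.1
   644 11 y -46.2 -10.1 z 88.6
   648 13 y -41.1 -11.4 z 88.8
   652 9 y -39.1 -9.3 z 88.4
   656 9 y -39.7 -13.7 z 88.5
   660 8 y -40.5 -11.4 z 87.2
   664 12 y -41.5 -12.3 z 87.8
   668 12 y -39.8 -10.6 z 88.0
   672 10 y -40.6 -11.7 z 86.5
   676 3 y -44.7 -3.1 z 90.6
```

{"method": "play_rows", "body": {
  "increments": "0 0.002 0.0001 -0.001 0;0 0.002 0.0001 -0.001 0;0 0.003 0.00015 0 0;0 0.003 0.00015 0 0;0 0.002 0.0001 0 0"
}}

```text
t: 7.05
ee_pos: [643.0, -26.9, 83.0]
orientation: [0.083, -3.137, -0.0]
ft_force: [-6.2, 0.5, -4.5]
width: 31.3
```

{"method": "play_rows", "body": {
  "increments": "0 0.002 0.0001 0 0;0 0.002 0.0001 0 0;0 0.002 0.0001 0 0"
}}

```text
t: 7.35
ee_pos: [648.9, -26.6, 83.0]
orientation: [0.083, -3.137, -0.0]
ft_force: [-5.3, -1.1, -5.0]
width: 31.1
```

{"method": "play_rows", "body": {
  "increments": "0 0.002 0.0001 0 0;0 0.002 0.0001 0 0;0 0.001 0.00005 0 0"
}}

```text
t: 7.65
ee_pos: [650.5, -26.5, 81.8]
orientation: [0.083, -3.13, -0.0]
ft_force: [-16.1, -2.1, -2.1]
width: 31.5
```

{"method": "play_rows", "body": {
  "increments": "0 0.0015 0.0001 0 0;0 0.0015 0.0001 0 0;0 0 0 0 0"
}}

```text
t: 7.95
ee_pos: [652.1, -26.4, 81.8]
orientation: [0.083, -3.127, -0.0]
ft_force: [-18.5, -2.4, -0.0]
width: 31.5
```

```bash
python3 chk.py c3 | head -1; python3 tilt.py c3 660 706 78 96; python3 - <<'E'
from h import *
D=pickle.load(open('D.pkl','rb'))
for t in ('side',):
    for nm,d in (('before',D[t]),('after',pickle.load(open('c3_side.pkl','rb')))):
        P=pts(d);m=(P[...,0]>690)&(P[...,0]<716)&(P[...,1]>-60)&(P[...,1]<16)&(P[...,2]>90)&(P[...,2]<115);q=P[m]
        print(nm,len(q),np.median(q,0).round(1),np.percentile(q[:,2],[10,50,90]).round(1))
E
```

```text
7.95 [652.1 -26.4  81.8] [-18.5  -2.4  -0. ] tooly 93.03 w 31.5
side 106 pitch 1.04 roll 1.21 z680 86.1
   660 10 y -38.4 -11.9 z 84.9
   664 11 y -38.0 -8.3 z 85.5
   668 11 y -40.5 -10.1 z 86.5
   672 13 y -41.6 -9.3 z 86.7
   676 14 y -38.6 -10.0 z 85.7
   680 10 y -38.4 -8.6 z 85.0
   684 13 y -39.1 -8.2 z 86.1
   688 12 y -40.4 -7.4 z 86.4
   692 7 y -50.4 -16.2 z 86.7
scene 53 pitch 1.23 roll -0.73 z680 87.2
   660 18 y -50.5 -4.4 z 86.5
   664 14 y -47.9 -2.4 z 87.5
   668 11 y -36.1 -10.4 z 86.9
   672 9 y -40.9 -11.5 z 87.6
before 70 [702.5 -32.7  97.2] [ 93.3  97.2 100.9]
after 79 [703.1 -31.9 100.3] [ 96.9 100.3 103.8]
```

The nose stopped against the pillars: the force rose to 18 N, the shoulder held at x ≈ 693 and the fingers slipped 4 mm. The lip also rose about 3 mm, so this plate seems to have lifted the springs. I'll release and check.

{"method": "play_rows", "body": {
  "increments": "0.6 -0.001 0 0 0;1 0 0 0 0;1 0 0 0 0;1 0 0 0 0;1 0 0 0.01 0;1 0 0 0.03 0;1 0 0 0.04 0;1 -0.03 0 0.03 0;1 -0.04 0.02 0 0;1 -0.04 0.03 0 0;1 -0.04 0.03 0 0;1 0 0 0 0;1 0 0 0 0"
}}

```text
t: 9.35
ee_pos: [507.7, 54.5, 194.9]
orientation: [-0.086, 3.138, -0.0]
ft_force: [1.0, 0.5, -0.3]
width: 87.6
```

```bash
python3 chk.py c4 | head -1; python3 tilt.py c4 612 708 78 96; python3 - <<'E'
from h import *
D=pickle.load(open('D.pkl','rb'))
for t in ('side','scene'):
    P0=pts(D[t]);d=pickle.load(open(f'c4_{t}.pkl','rb'));P=pts(d)
    for zz in ((90,110),(134,146)):
        for nm,p in (('b',P0),('a',P)):
            m=(p[...,0]>690)&(p[...,0]<790)&(p[...,1]>-66)&(p[...,1]<25)&(p[...,2]>zz[0])&(p[...,2]<zz[1]);q=p[m]
            print(t,zz,nm,len(q),np.percentile(q[:,2],[10,50,90]).round(1))
a=cv2.imread('pics/c4_side.png')[190:310,220:400]
cv2.imwrite('pics/c4v.png',np.clip(cv2.resize(a,None,fx=4.4,fy=4.4,interpolation=cv2.INTER_CUBIC)*1.5,0,255).astype(np.uint8))
E
```

```text
9.35 [507.7  54.5 194.9] [ 1.   0.5 -0.3] tooly 93.13 w 87.6
side 219 pitch 0.15 roll 0.47 z680 86.3
   620 10 y -42.7 -15.6 z 86.1
   624 10 y -42.0 -16.9 z 86.8
   628 13 y -40.5 -14.1 z 86.8
   632 12 y -41.4 -14.3 z 85.9
   636 9 y -42.3 -11.0 z 86.0
   640 12 y -43.2 -11.1 z 86.5
   644 10 y -40.1 -10.5 z 85.9
   648 12 y -40.9 -15.0 z 86.7
   652 11 y -39.8 -12.1 z 86.1
   656 11 y -40.7 -12.9 z 87.2
   660 11 y -41.6 -12.5 z 85.3
   664 14 y -40.2 -12.5 z 86.6
   668 12 y -40.5 -13.0 z 86.6
   672 11 y -39.8 -13.4 z 87.4
   676 10 y -38.4 -11.7 z 87.5
   680 13 y -40.6 -11.0 z 85.1
   684 12 y -40.9 -12.5 z 86.5
   688 12 y -38.7 -10.2 z 86.1
   692 6 y -51.2 -9.0 z 86.5
   696 3 y -54.0 -44.5 z 86.1
scene 141 pitch 1.78 roll -0.63 z680 86.9
   620 9 y -40.7 -17.9 z 84.7
   624 7 y -45.0 -11.7 z 87.2
   628 11 y -42.2 -13.3 z 85.8
   632 12 y -43.9 -10.7 z 84.0
   636 6 y -38.4 -14.4 z 85.8
   640 10 y -36.0 -12.4 z 85.9
   644 12 y -42.7 -10.2 z 86.5
   648 10 y -40.5 -11.0 z 86.7
   652 13 y -42.4 -15.6 z 86.8
   656 8 y -39.7 -10.3 z 86.3
   660 10 y -37.8 -11.5 z 86.7
   6
[... 269 characters left out ...]
 141.8 144. ]Traceback (most recent call last):
  File "<stdin>", line 8, in <module>
    return _quantile_unchecked(
        a, q, axis, out, overwrite_input, method, keepdims, weights)
    return _ureduce(a,
                    func=_quantile_ureduce_func,
    ...<5 lines>...
                    overwrite_input=overwrite_input,
                    method=method)
    r = func(a, **kwargs)
    result = _quantile(arr,
                       quantiles=q,
    ...<2 lines>...
                       out=out,
                       weights=wgt)
    slices_having_nans = np.isnan(arr[-1, ...])
                                  ~~~^^^^^^^^^
IndexError: index -1 is out of bounds for axis 0 with size 0
```

Released, the plate lies level (top at z 86.3) and the lip stays about 3 mm up. I'll check it is really home using the pillar shafts and base edges.

```bash
python3 - <<'E'
from h import *
from scipy.optimize import least_squares
D=pickle.load(open('D.pkl','rb'))
u=np.array([np.cos(np.radians(3)),np.sin(np.radians(3))]);v=np.array([-u[1],u[0]])
ref=np.array([743,-21.])
for n in ('side','scene'):
    d=pickle.load(open(f'c4_{n}.pkl','rb'));P=pts(d);Q=P.reshape(-1,3);L=np.c_[(Q[:,:2]-ref)@u,(Q[:,:2]-ref)@v,Q[:,2]]
    img=d['img'].reshape(-1,3).astype(int)
    for y in (-28,28):
        for z0,z1 in ((24,75),(95,130),(150,185)):
            m=(abs(L[:,1]-y)<16)&(L[:,0]>44)&(L[:,0]<85)&(L[:,2]>z0)&(L[:,2]<z1);q=L[m]
            if len(q)<12: continue
            r=least_squares(lambda c:np.hypot(q[:,0]-c[0],q[:,1]-c[1])-9,[60,y],loss='soft_l1',f_scale=1)
            print(n,'pillar',y,(z0,z1),len(q),r.x.round(1),'rms',np.sqrt(np.mean(r.fun**2)).round(2))
    for lo in (-1,1):
        m=(abs(L[:,2]-17)<5)&(L[:,1]*1>-58)&(L[:,1]<58)&(abs(L[:,0]-lo*70)<16)
        q=L[m]; print(n,'base edge',lo,len(q),np.percentile(q[:,0],[2,98]).round(1) if len(q) else '')
    m=(abs(L[:,2]-86)<5)&(L[:,0]>35)&(L[:,0]<60)&(abs(L[:,1])<34)
    q=L[m];print(n,'nose cand',len(q),np.percentile(q[:,0],[50,95]).round(1) if len(q) else '')
im=cv2.imread('pics/c4_scene.png')[225:305,265:340]
cv2.imwrite('pics/c4v.png',np.clip(cv2.resize(im,None,fx=7,fy=7,interpolation=cv2.INTER_CUBIC)*1.7,0,255).astype(np.uint8))
E
```

```text
side pillar -28 (24, 75) 78 [ 58.1 -26.2] rms 2.37
side pillar -28 (95, 130) 29 [ 63.7 -34.4] rms 3.66
side pillar -28 (150, 185) 99 [ 58.8 -27. ] rms 4.09
side pillar 28 (24, 75) 17 [59.8 28.4] rms 3.11
side pillar 28 (150, 185) 58 [62.8 29.9] rms 3.38
side base edge -1 32 [-62.  -54.2]
side base edge 1 136 [55.3 78.1]
side nose cand 16 [44.9 55.8]
scene pillar -28 (24, 75) 72 [ 59.4 -27.4] rms 3.05
scene pillar -28 (95, 130) 44 [ 67.9 -27.9] rms 3.4
scene pillar -28 (150, 185) 94 [ 60.7 -28.1] rms 4.22
scene pillar 28 (24, 75) 82 [59.2 27.8] rms 4.7
scene pillar 28 (95, 130) 40 [78.7 26.5] rms 4.34
scene pillar 28 (150, 185) 96 [60.9 27.9] rms 4.28
scene base edge -1 3 [-57.2 -56. ]
scene base edge 1 114 [54.8 79.7]
scene nose cand 16 [49.2 52.3]
```

View pics/c4v.png

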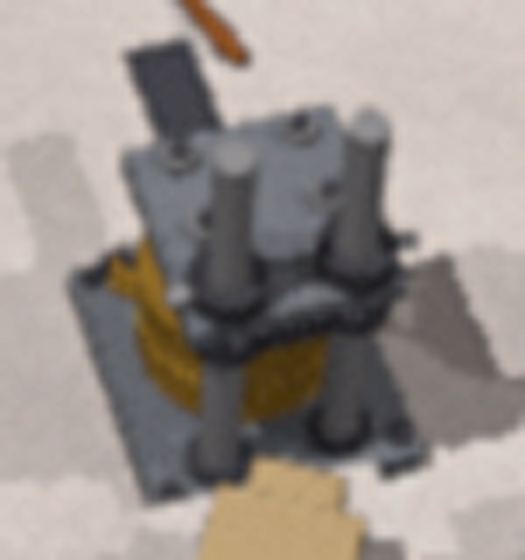

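The pillar shafts fit 58–59.5 mm behind x=743. That puts home at x ≈ 705–706.5, and the plate's origin measures about 705. I'll do one push by feel on the tongue end with shut fingers.

{"method": "play_rows", "body": {
  "increments": "0 0.02 -0.04 0 0;0 0.02 -0.0432 0 0;0 0.03 0 -0.03 0;0 0.012 0 -0.04 0;0 0 0 -0.03 0;0 0 0 -0.013 0;0 0 0 0 0;0 0 0 0 0;0 0.004 0.0002 0 0;0 0.004 0.0002 0 0;0 0.003 0.0002 0 0;0 0 0 0 0"
}}

```text
t: 10.65
ee_pos: [601.4, -28.7, 81.5]
orientation: [-0.083, 3.139, -0.0]
ft_force: [-1.5, 0.2, -0.6]
width: 0.5
```

{"method": "play_rows", "body": {
  "increments": "0 0.003 0.0002 0 0;0 0.003 0.0002 0 0;0 0.002 0.0001 0 0"
}}

```text
t: 10.95
ee_pos: [608.5, -28.2, 80.7]
orientation: [0.083, -3.14, 0.0]
ft_force: [-6.1, -0.5, 3.4]
width: 0.4
```

Contact came at TCP ≈ 608, as predicted. I'll press on in small steps.

{"method": "play_rows", "body": {
  "increments": "0 0.0015 0.0001 0 0;0 0.0015 0.0001 0 0;0 0 0 0 0"
}}

```text
t: 11.25
ee_pos: [608.6, -28.1, 79.9]
orientation: [0.083, -3.134, -0.0]
ft_force: [-8.3, -0.7, 3.8]
width: 0.7
```

{"method": "play_rows", "body": {
  "increments": "0 0.0015 0.0001 0 0;0 0.0015 0.0001 0 0;0 0 0 0 0"
}}

```text
t: 11.55
ee_pos: [608.6, -28.0, 79.4]
orientation: [0.083, -3.128, -0.001]
ft_force: [-16.1, -1.6, 9.2]
width: 0.4
```

It holds at x = 608.6 under 16 N while the command advances 6 mm, so the plate is firmly against the pillars. I'll withdraw and do a last check.

{"method": "play_rows", "body": {
  "increments": "0 -0.01 0 0 0;0 -0.02 0 0 0;0 -0.02 0 0.02 0;0 -0.03 0.02 0.04 0;0 -0.03 0.03 0.04 0;0 0 0.04 0.02 0;0 0 0 0 0;0 0 0 0 0"
}}

```text
t: 12.35
ee_pos: [511.3, 57.0, 192.7]
orientation: [-0.086, 3.138, -0.0]
ft_force: [-0.1, -0.7, -0.5]
width: 0.5
```

```bash
python3 chk.py c5 | head -1; python3 tilt.py c5 612 704 78 96 | grep -v "^   6[2-7]"; python3 - <<'E'
from h import *
D=pickle.load(open('D.pkl','rb'))
P0=pts(D['side']);P=pts(pickle.load(open('c5_side.pkl','rb')))
for nm,p in (('b',P0),('a',P)):
    m=(p[...,0]>690)&(p[...,0]<716)&(p[...,1]>-60)&(p[...,1]<16)&(p[...,2]>90)&(p[...,2]<115);print(nm,np.percentile(p[m][:,2],[10,50,90]).round(1))
E
```

```text
12.35 [511.3  57.  192.7] [-0.1 -0.7 -0.5] tooly 93.15 w 0.5
side 219 pitch 0.05 roll 1.15 z680 86.2
   616 3 y -35.4 -17.1 z 83.3
   680 11 y -41.3 -6.7 z 85.9
   684 12 y -39.6 -13.6 z 86.3
   688 12 y -39.1 -11.8 z 86.0
   692 8 y -52.8 -10.6 z 88.8
   696 3 y -52.8 -43.5 z 81.4
scene 140 pitch 1.48 roll -0.57 z680 86.6
   616 3 y -26.7 -12.7 z 82.3
b [ 93.3  97.2 100.9]
a [ 95.2 100.4 103.6]
```

View pics/c5_side.png

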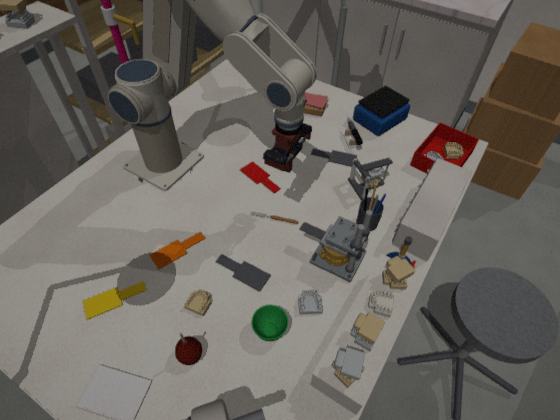

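The picture shows one plate home in the clamp with its tongue at (313,232). The other two lie flat on the bench at (243,271) and (335,157), and nothing else has moved. I'll hand it in.

```bash
python3 -c "
from workcell import ctrl
print(ctrl.close_job())"
```

```text
the job is handed in; nothing more can be done
None
```

I slid one dark grey plate in on the flask lid and pushed it home against the pillars. It made the stack snug, so I left the other two plates lying flat on the bench. The job was handed in at about 12.5 s, and no verdict was reported.

**Snug:** Entry peaked at about 13 N and the plate then slid with a steady 5–6 N. The lip rose about 3 mm and stayed up after release. That puts the gap at roughly 3 mm with the springs bearing on the plate. I did not measure the force on the lid itself; that is inferred from the feel and the lip.

**Home:** Pushing on the tongue end with shut fingers, the plate did not move under 16 N. The visible shoulder and tongue end put its origin about 705 mm from the base, against an estimated home of 705–706.5 mm.

**Level and clear:** The side camera showed it flat (pitch 0.05°, top at z = 86 mm) and the gripper clear of everything. In the last picture the other things on the bench look unmoved.

**Disagreements:**
- The scene camera gave a pitch of about 1.5° from few points; I trusted the side camera's denser reading.
- My early clamp estimate of x = 750 mm was corrected to about 743–744 mm by fits to the flask and pillars.
- The plate slipped about 4 mm in the fingers when it met the pillars.

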